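# Clip the brass door pull onto the polishing board

### The job

Two door pulls lie on the bench, one bright brass and one dark iron. Pick up the brass one by its bar, set it flat on the plywood holding board and slide it fully home under the two sprung clips, so that they ride up over its raised edge and snap down behind it, then let go. Leave the iron pull where it lies.

Things in the scene. Friction and masses are not known exactly. Their poses are not given: they have to be found in the camera images.
- brass_grip (a point): bright brass door pull, 0.5 kg, flat on the bench: plate 190 (x) x 84 (y) x 5 mm thick, an 11 mm high round bead along each short edge (same either way round), grip bar across its middle along y: 56 mm long, 12 thick in x, 14 high. Point: centre of the bar, over the plate's centre, 33 mm above its underside; z up; x starts within 30 deg of world x
- iron_grip (a point): dark iron door pull of the same shape and size, the point likewise at the centre of its bar, 33 mm up; it lies on the other side of the board from the brass one and is to be left alone
- stand: waxed plywood holding board, fixed, 290 (x) x 130 (y) x 18 mm thick; origin: centre of its underside, z up, +x away from the robot. Plates slide on its top along +x, centred on y = 0. At the far end an aluminium stop, 9 mm high, its face at x = 108 mm: a pull is home with its front edge against it, so its centre at x = 13 mm
- clip (a joint): angle (rad) of the 2 spring clips on the board (one hinge): 14 mm wide, at its y = +-30, noses at x = 85 mm, 3 mm above its top, upturned lips open to -x and start at x = 62: set a pull down with its front edge short of 60. 0 = down, empty; 0.15 = riding over a bead; 0.04 = snapped down on the plate behind it. Takes about 10 N to push under; rises if pushed, springs back

How it is judged:
By the outcome, as a careful person would: the job done as asked, in the order asked, and still so for the second after the job is handed in, with the robot touching nothing.
It also fails if it takes over 38 s, if anything falls off the work surface, if the arm or the gripper's body presses on something with over 40 N, if the wrist force passes 120 N, or if a joint passes its speed limit or range.

### The arm

A 6-joint arm with a two-finger parallel gripper is mounted at the origin on the work surface. World frame = base frame: x ahead of the robot, y to its left, z up, the work surface at z = 0. Lengths are in m, angles in rad, forces in N, time in s.
With the tool pointing down it reaches from about 0.35 to 0.875 m from the base axis. Payload 4.2 kg.
Tool frame: the origin (TCP) lies at the very end of the fingers, on their centre line; the grasp point (between the pads) lies 19 mm behind it; z points along the fingers, y is the line along which they close (so a half turn about z gives the same grasp; the last joint's range is limited). The gripper opens to 85 mm and grips with 20 to 120 N. Pads are 22 mm wide; open, the fingers measure 114 mm over their backs; the gripper's body (76 mm by 85 mm) begins 54 mm behind the grasp point. The pads swing forward as they close: fully open they stand 13 mm farther back than shut.
Start: joints at [-1.091, 0.385, 0.008, 0, -1.194, -0.259], TCP at [0.137, -0.61, 0.231] pointing down, gripper open.
Joint ranges: [-3.14, 3.14], [-1.21, 2.06], [-1.07, 1.41], [-3.16, 2.05], [-2.99, -0.16], [-3.1, 3.1]. Speed limits (rad/s): [2.79, 2.79, 3.14, 3.14, 3.14, 3.14].

### API

Orientations are given as a unit quaternion [w, x, y, z].
In Python, from rig import state, read_camera, camera_model, hand_in gives the robot as it stands. The module is installed in compiled form; this text tells all that it offers.
- The arm moves only by the tool apply_moves, never from a script. Its argument "commands" is a list of rows, each a list of 3 entries, a list of its own where there are three numbers: the shift along the tool's x, y, z in m, then the turn, a rotation vector about the tool's x, y, z in degrees, then the closure in counts, from 0 (fully open) to 255 (shut). A call has 1 to 12 rows; each row is the pose to reach, as a shift and turn from the pose commanded when the call began, along the tool's axes at that moment; what a row does not reach only later rows make up. A row lasts 1/8 s, in which the tool goes at most 62.5 mm and 10.7 degrees, less where a joint would pass 70% of its speed; a pose out of reach is approached as far as the arm can. A call with a gripper value outside its range is refused whole. The fingers move at their own pace and stop on an object; the grip force is fixed at half the most. Time passes only in rows, so rows that repeat a pose let the fingers close. It gives the time, the measured TCP pose, the force, the opening and the grip force at its end, in the units of the state.
- state(): the state, without advancing time (a new reading comes with each control period).
- read_camera(name): name is "scene" or "top"; returns the picture (400x640x3 uint8, red, green, blue); there is no depth.
- camera_model(name): a dict with "fx", "fy", "cx", "cy" (pixels), "R" (3x3) and "t" (3): a world point X has camera coordinates R X + t. Camera axes: x right, y down, z forward; pixel columns grow to the right and rows downward; lengths in m; the calibration is good to about 2 mm. A picture is of the moment at which its call begins. camera_model takes no time and is no camera call.
- hand_in(): hands the job in; it is judged then, once.
The state is a dict: "clock": time; "joints": joint angles; "qd": joint speeds; "effort": joint torques, N m; "position": TCP position; "tool_rot": TCP orientation; "ft_force": force on the tool from outside, world axes, zero at the start; "wrist_torque": the same for the moment, N m; "gripper_width": opening from 0.0 (shut) to 1.0 (fully open); "grip_force": force on a finger pad.
Only numpy, scipy, OpenCV 4.12 (cv2) and the standard library are available. Lean on these libraries where they do the work, as an engineer would, in place of code of your own. Each camera call takes 0.05 s, during which the arm holds its last target. There are 200 camera calls.

## Working session

There is one attempt and no reset: what is moved stays moved. The work goes in short steps, Python scripts to look and compute and a tool call to move; the robot and the scene stay as the last step left them, time stands still between calls to the robot, and variables do not carry over. Pictures are saved under pics/ and viewed, at most 10 in all, crops included, and the job is handed in when it is done.

Besides the shell and the picture viewer there is one more tool, called after "Call:" by a JSON object that holds its "api" and its "payload", one argument or row to a line. apply_moves: Moves the arm, as the interface text tells. Its arguments: {"type":"object","properties":{"commands":{"type":"array"}},"required":["commands"]}

```bash
mkdir -p pics; python3 - <<'E'
from rig import *
import cv2,numpy as np
for n in("scene","top"):
    im=read_camera(n);cv2.imwrite(f"pics/{n}0.png",im[:,:,::-1]);m=camera_model(n)
    print(n,{k:np.round(m[k],4).tolist() for k in m}, "centre",np.round(-np.array(m["R"]).T@np.array(m["t"]),3))
s=state();print({k:np.round(s[k],4).tolist() for k in s})
E
```

```text
scene {'fx': 488.3749, 'fy': 488.3749, 'cx': 327.4505, 'cy': 193.4154, 'R': [[0.34, 0.9402, -0.0203], [0.4833, -0.1932, -0.8539], [-0.8068, 0.2805, -0.52]], 't': [-0.2011, -0.2365, 1.7238]} centre [ 1.573 -0.34   0.69 ]
top {'fx': 482.723, 'fy': 482.723, 'cx': 325.9481, 'cy': 198.8706, 'R': [[0.0027, -1.0, 0.0008], [-0.9895, -0.0028, -0.1443], [0.1443, -0.0004, -0.9895]], 't': [0.0084, 0.6083, 1.2012]} centre [0.429 0.011 1.276]
{'clock': 0.1, 'joints': [-1.0914, 0.3855, 0.0068, -0.0004, -1.194, -0.2586], 'qd': [0.0015, -0.0, 0.0032, 0.0033, -0.0008, 0.0009], 'effort': [-0.0001, -39.3319, 18.8931, 4.198, -0.0026, 0.0], 'position': [0.1368, -0.6093, 0.2303], 'tool_rot': [-0.0002, -0.1101, 0.9939, 0.001], 'ft_force': [-0.1325, -0.2604, 0.0975], 'wrist_torque': [-0.023, -0.022, -0.0119], 'grip_force': 0.0, 'gripper_width': 1.0003}
```

View pics/scene0.png

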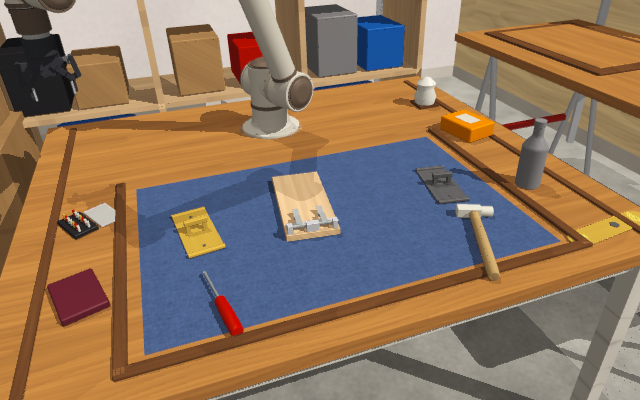

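View pics/top0.png

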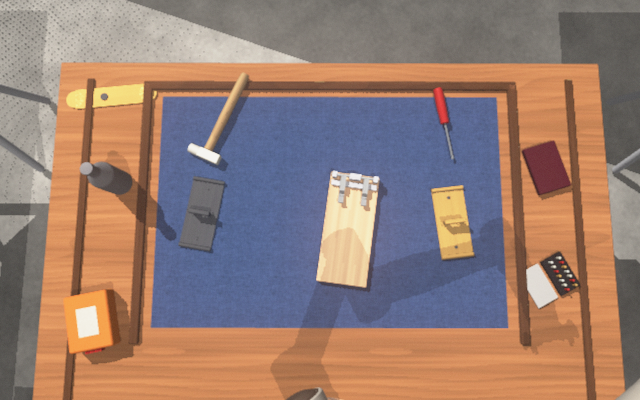

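The brass pull is at top (453,223) and scene (198,231). The board is at top (349,230), with its clips at the far end. The iron pull is at top (203,214), on the other side of the board. Next I'll mask the brass and board and look closer.

```bash
cat > h.py <<'E'
import cv2,numpy as np
from rig import *
def P(n):
    m=camera_model(n);return np.array([[m["fx"],0,m["cx"]],[0,m["fy"],m["cy"]],[0,0,1]])@np.c_[np.array(m["R"]),np.array(m["t"])]
def onz(n,uv,z):
    p=P(n);H=np.c_[p[:,0],p[:,1],p[:,2]*z+p[:,3]];uv=np.atleast_2d(uv).astype(float)
    q=np.linalg.solve(H,np.c_[uv,np.ones(len(uv))].T);return (q[:2]/q[2]).T
def tri(a,b):  # scene uv, top uv
    X=cv2.triangulatePoints(P("scene"),P("top"),np.array(a,float).reshape(2,1),np.array(b,float).reshape(2,1));return (X[:3]/X[3]).ravel()
def proj(n,X):
    q=P(n)@np.append(X,1);return q[:2]/q[2]
E
python3 - <<'E'
from h import *
for n,rb,rd in(("scene",(165,200,60,60),(265,165,80,80)),("top",(425,180,55,85),(310,165,75,130))):
    im=cv2.imread(f"pics/{n}0.png");hsv=cv2.cvtColor(im,cv2.COLOR_BGR2HSV)
    nb=cv2.inRange(hsv,(100,60,0),(125,255,255))
    for nm,(x,y,w,h),z in(("brass",rb,.005),("board",rd,.018)):
        m=cv2.bitwise_not(nb)[y:y+h,x:x+w];m=cv2.morphologyEx(m,cv2.MORPH_OPEN,np.ones((3,3)))
        c=max(cv2.findContours(m,cv2.RETR_EXTERNAL,cv2.CHAIN_APPROX_NONE)[0],key=cv2.contourArea)[:,0]+[x,y]
        r=cv2.minAreaRect(onz(n,c,z).astype(np.float32)*1000);print(n,nm,np.round(r[0],1),np.round(r[1],1),round(r[2],1),"corners",cv2.boxPoints(r).round().tolist())
def crop(n,x,y,w,h,k):return cv2.resize(cv2.imread(f"pics/{n}0.png")[y:y+h,x:x+w],(w*k,h*k),interpolation=cv2.INTER_CUBIC)
def put(*L):
    c=np.zeros((600,800,3),np.uint8);x=0
    for a in L:c[:a.shape[0],x:x+a.shape[1]]=a;x+=a.shape[1]+5
    return c
cv2.imwrite("pics/c1.png",put(crop("scene",165,200,65,65,6),crop("top",425,180,60,85,6)))
cv2.imwrite("pics/c2.png",put(crop("scene",265,165,80,80,5),crop("top",310,165,75,130,4)))
E
```

```text
scene brass [ 552.1 -323.7] [202.5  88.1] 6.9 corners [[446.0, -292.0], [457.0, -380.0], [658.0, -355.0], [647.0, -268.0]]
scene board [547.  -49.5] [136.3 315.1] 82.7 corners [[382.0, -97.0], [695.0, -137.0], [712.0, -2.0], [399.0, 38.0]]
top brass [ 552.5 -323.2] [195.6  90.1] 7.0 corners [[450.0, -291.0], [461.0, -380.0], [655.0, -356.0], [644.0, -267.0]]
top board [531.2 -54.6] [149.3 302.9] 82.1 corners [[371.0, -108.0], [671.0, -149.0], [692.0, -2.0], [391.0, 40.0]]
```

View pics/c1.png

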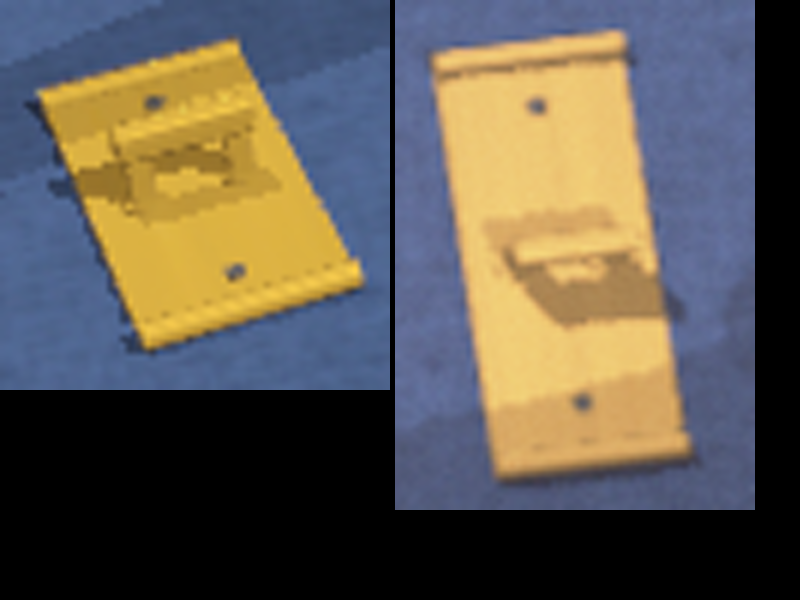

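View pics/c2.png

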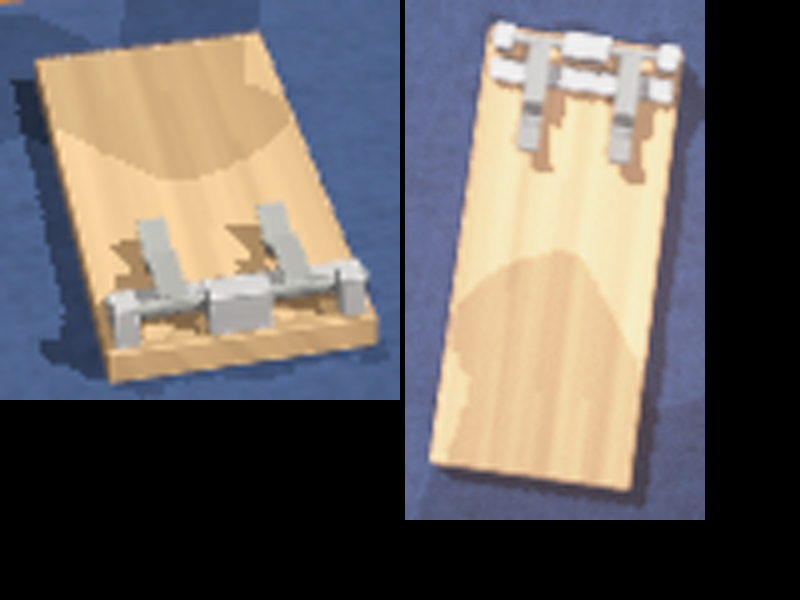

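The crops show:
- **Bar top middle:** about (196,219) in scene and (455,220.5) in top.
- **Board near corners:** scene (272,177) and (317,172) match top (366,287.5) and (316,280.5).
- **Board far corners:** scene (287,235) and (341,229).

I'll triangulate these.

```bash
python3 - <<'E'
from h import *
o=-.4
S=lambda x,y:(165+x/6+o,200+y/6+o); T=lambda x,y:(425+(x-395)/6+o,180+y/6+o)
S2=lambda x,y:(265+x/5+o,165+y/5+o); T2=lambda x,y:(310+(x-405)/4+o,165+y/4+o)
r=lambda *a:print(np.round(np.array(a)*1000,1).tolist())
print("bar top mid, ends");r(tri(S(185,115),T(574,241)));r(tri(S(115,131),T(634,235)));r(tri(S(252,98),T(514,248)))
a=[onz("scene",S2(*p),.018)[0] for p in((37,62),(262,33),(378,319),(109,352))]
b=[onz("top",T2(*p),.018)[0] for p in((630,490),(430,462))]
print("near corners tri");r(tri(S2(37,62),T2(630,490)));r(tri(S2(262,33),T2(430,462)))
print("board corners scene/top");r(*a);r(*b)
A=np.array(a);c=A.mean(0);ax=(A[2]+A[3]-A[0]-A[1])/2;print("board centre",c,"yaw",np.degrees(np.arctan2(ax[1],ax[0])),"len",np.linalg.norm(ax),np.linalg.norm(A[0]-A[1]),np.linalg.norm(A[2]-A[3]))
# clip lips tips: y-direction check
print("lip tips, tri");r(tri(S2(153,220),T2(619,161)));r(tri(S2(272,205),T2(528,150)))
print("bead ends on z=11mm scene/top");r(onz("scene",S(140,65),.011)[0],onz("scene",S(255,305),.011)[0],onz("top",T(592,467),.011)[0],onz("top",T(528,45),.011)[0])
E
```

```text
bar top mid, ends
[[555.5, -321.0, 39.2]]
[[558.0, -347.6, 39.7]]
[[552.5, -294.7, 39.0]]
near corners tri
[[383.7, -92.2, 15.4]]
[[401.1, 36.3, 16.5]]
board corners scene/top
[[388.6, -92.3], [404.0, 36.3], [691.0, -3.6], [669.8, -129.7]]
[[383.5, -92.9], [400.9, 35.5]]
board centre [ 0.53833693 -0.04730771] yaw -7.738352807871416 len 0.2867394146138037 0.12956898878852127 0.12789685269952636
lip tips, tri
[[594.4, -85.6, 35.0]]
[[601.7, -26.4, 34.0]]
bead ends on z=11mm scene/top
[[465.4, -333.7], [651.4, -311.2], [460.0, -332.7], [645.6, -311.1]]
```

Checks against the text:
- **Bar top:** z is 39, expected 40.
- **Board top:** z is about 16–17, expected 18.
- **Lips:** 61.6 mm along the board from its centre, expected 62, and centred in y.

I take the brass at (555,-322) with yaw 6.8°, and the board at (537,-47.7) with yaw -7.7°. Next I'll work out the approach.

```bash
cat >> h.py <<'E'
from scipy.spatial.transform import Rotation as Ro
def goal(pos,yaw):
    """shift (mm) and turn (deg) from the measured pose to TCP pos, tool straight down, tool y at yaw deg"""
    s=state();w,x,y,z=s["tool_rot"];R=Ro.from_quat([x,y,z,w]);a=np.radians(yaw)
    Y=[np.cos(a),np.sin(a),0];Z=[0,0,-1];G=Ro.from_matrix(np.c_[np.cross(Y,Z),Y,Z])
    print("shift mm",(R.inv().apply(np.array(pos)-s["position"])*1000).round(1),"turn",np.degrees((R.inv()*G).as_rotvec()).round(2))
BOARD=np.array([.537,-.0477,0]);BY=-7.7
def onboard(x,y,z,yaw=BY):
    b=np.radians(yaw);return BOARD+[x*np.cos(b)-y*np.sin(b),x*np.sin(b)+y*np.cos(b),z]
E
python3 -c "
from h import *
goal([.555,-.322,.13],186.8)"
```

```text
shift mm [-471.   188.6  100.6] turn [ 1.000e-01  8.000e-02 -8.416e+01]
```

Call:
{"api": "apply_moves", "payload": {
  "commands": [
    [[-0.471,0.1886,0.1006],[0,0,-84.1],0],
    [[-0.471,0.1886,0.1006],[0,0,-84.1],0],
    [[-0.471,0.1886,0.1006],[0,0,-84.1],0],
    [[-0.471,0.1886,0.1006],[0,0,-84.1],0],
    [[-0.471,0.1886,0.1006],[0,0,-84.1],0],
    [[-0.471,0.1886,0.1006],[0,0,-84.1],0],
    [[-0.471,0.1886,0.1006],[0,0,-84.1],0],
    [[-0.471,0.1886,0.1006],[0,0,-84.1],0],
    [[-0.471,0.1886,0.1006],[0,0,-84.1],0],
    [[-0.471,0.1886,0.1006],[0,0,-84.1],0],
    [[-0.471,0.1886,0.1006],[0,0,-84.1],0],
    [[-0.471,0.1886,0.1006],[0,0,-84.1],0]
  ]
}}

```text
clock: 1.6
position: [0.5541, -0.3237, 0.1313]
tool_rot: [-0.0, 0.747, -0.665, 0.0]
ft_force: [-0.3, 0.1, 0.5]
gripper_width: 1.0
grip_force: 0.0
```

```bash
python3 - <<'E'
from h import *
s=state();print(s["clock"],np.round(s["position"],4),np.round(s["joints"],3),s["gripper_width"])
goal([.555,-.322,.014],186.8)
E
```

```text
1.6 [ 0.5541 -0.3237  0.1313] [-0.277  0.493 -0.082  0.    -0.996  0.393] 1.0003890760849645
shift mm [ -1.7  -1.  117.3] turn [-0.03 -0.01 -0.18]
```

Call:
{"api": "apply_moves", "payload": {
  "commands": [
    [[-0.0017,-0.001,0.04],[0,0,-0.2],0],
    [[-0.0017,-0.001,0.08],[0,0,-0.2],0],
    [[-0.0017,-0.001,0.105],[0,0,-0.2],0],
    [[-0.0017,-0.001,0.117],[0,0,-0.2],0],
    [[-0.0017,-0.001,0.117],[0,0,-0.2],0]
  ]
}}

```text
clock: 2.22
position: [0.5554, -0.3214, 0.0136]
tool_rot: [0.0, 0.748, -0.663, -0.0]
ft_force: [0.1, 0.4, -0.6]
gripper_width: 1.0
grip_force: 0.0
```

```bash
python3 - <<'E'
from h import *
def crop(n,x,y,w,h,k):
    im=read_camera(n)[y:y+h,x:x+w,::-1];return cv2.resize(im,(w*k,h*k),interpolation=cv2.INTER_CUBIC)
cv2.imwrite("pics/g1.png",np.hstack([crop("scene",150,160,80,100,5),crop("top",420,165,80,100,5)]))
goal([.555,-.322,.014],186.8)
E
```

```text
shift mm [0.3 1.7 1.1] turn [-0.12 -0.07  0.14]
```

View pics/g1.png

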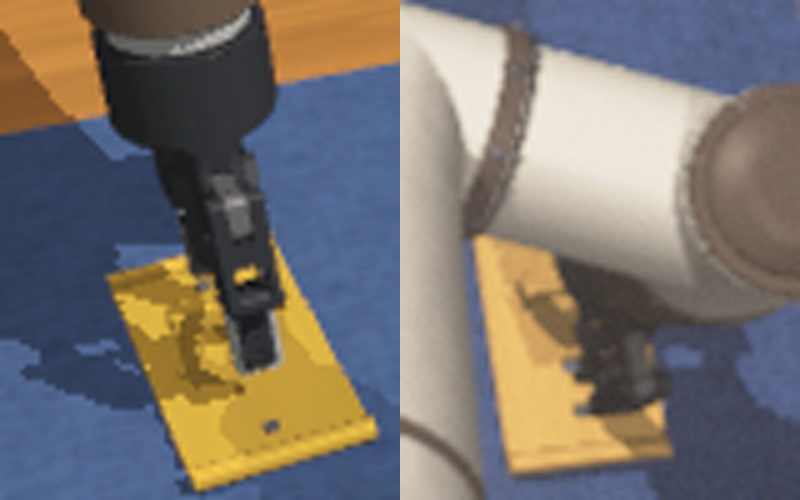

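The picture shows the open fingers straddling the bar over the plate. The front fingertip is at scene about (201,230), and the pull hasn't moved. I'll check that tip against where it should project.

```bash
python3 - <<'E'
from h import *
a=np.radians(6.8);c=np.array([.5554,-.3214,.0])
for d in(.0425,.057):
  for z in (.014,.027):
    X=c+[d*np.cos(a),d*np.sin(a),z];print(d,z,proj("scene",X).round(1),proj("top",X).round(1))
print(proj("scene",[.555,-.322,.033]),proj("top",[.555,-.322,.033]))
E
```

```text
0.0425 0.014 [201.4 236.7] [449.7 204.9]
0.0425 0.027 [200.6 232.2] [450.9 204.2]
0.057 0.014 [203. 240.] [448.8 199.5]
0.057 0.027 [202.1 235.4] [450.1 198.7]
[195.47707935 220.90375304] [454.26620647 220.2205454 ]
```

The tip matches the projection to within a pixel or two. Closing now.

Call:
{"api": "apply_moves", "payload": {
  "commands": [
    [[0,0,0],[0,0,0],255],
    [[0,0,0],[0,0,0],255],
    [[0,0,0],[0,0,0],255],
    [[0,0,0],[0,0,0],255],
    [[0,0,0],[0,0,0],255],
    [[0,0,0],[0,0,0],255],
    [[0,0,0],[0,0,0],255],
    [[0,0,0],[0,0,0],255]
  ]
}}

```text
clock: 3.32
position: [0.5556, -0.3208, 0.014]
tool_rot: [0.0, 0.749, -0.663, -0.0]
ft_force: [-2.6, 0.8, 5.3]
gripper_width: 0.13
grip_force: 60.6
```

Call:
{"api": "apply_moves", "payload": {
  "commands": [
    [[0,0,-0.02],[0,0,0],255],
    [[0,0,-0.06],[0,0,0],255],
    [[0,0,-0.1],[0,0,0],255],
    [[0,0,-0.1],[0,0,0],255]
  ]
}}

```text
clock: 3.82
position: [0.5583, -0.3214, 0.1161]
tool_rot: [-0.002, 0.749, -0.663, 0.003]
ft_force: [0.5, 0.3, -4.5]
gripper_width: 0.128
grip_force: 59.5
```

```bash
python3 - <<'E'
from h import *
s=state();print(np.round(s["ft_force"],1),s["gripper_width"])
goal(onboard(-.042,0,.085),172.3)
E
```

```text
[ 0.5  0.3 -4.5] 0.12835319653653565
shift mm [-285.    28.9   30. ] turn [-0.42 -0.12 14.66]
```

Call:
{"api": "apply_moves", "payload": {
  "commands": [
    [[-0.06,0.006,0.0],[0,0,3],255],
    [[-0.115,0.012,0.01],[0,0,6],255],
    [[-0.17,0.018,0.015],[0,0,9],255],
    [[-0.22,0.024,0.02],[0,0,12],255],
    [[-0.26,0.028,0.025],[0,0,14],255],
    [[-0.285,0.029,0.03],[0,0,14.7],255],
    [[-0.285,0.029,0.03],[0,0,14.7],255],
    [[-0.285,0.029,0.03],[0,0,14.7],255]
  ]
}}

```text
clock: 4.82
position: [0.4921, -0.0417, 0.0825]
tool_rot: [-0.001, -0.658, 0.753, 0.001]
ft_force: [-0.2, 0.5, -4.2]
gripper_width: 0.126
grip_force: 59.4
```

```bash
python3 - <<'E'
from h import *
goal(onboard(-.042,0,.033),172.3)
def crop(n,x,y,w,h,k):
    im=read_camera(n)[y:y+h,x:x+w,::-1];cv2.imwrite(f"pics/{n}_p1.png",im);return cv2.resize(im,(w*k,h*k),interpolation=cv2.INTER_CUBIC)
cv2.imwrite("pics/p1.png",np.hstack([crop("scene",250,120,100,120,4),crop("top",300,150,100,120,4)]))
E
```

```text
shift mm [-0.1 -3.4 49.5] turn [ 0.12 -0.03 -0.06]
```

View pics/p1.png

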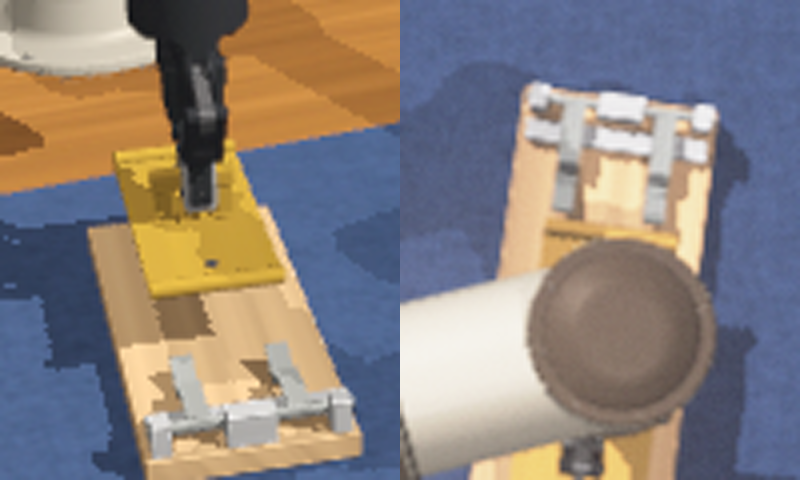

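The pull hangs level and in line over the board. Its front bead is at scene about (287,193)–(321,189), still short of the lips. I'll check the lateral fit and then lower it.

```bash
python3 - <<'E'
from h import *
b=np.radians(BY);R=np.array([[np.cos(b),np.sin(b)],[-np.sin(b),np.cos(b)]])
f=lambda n,p,z:((R@(onz(n,p,z)[0]-BOARD[:2]))*1000).round(1)
for p in((287.1,193),(320.9,188.5)):print("scene",f("scene",p,.077))
# top: bead (548..678, 228..240)
for p in((300+545/4-100-.4,150+230/4),(300+678/4-100-.4,150+242/4)):print("top",f("top",p,.078))
E
```

```text
scene [ 53.  -45.2]
scene [52.1 38.7]
top [39.7 38.6]
top [ 43.6 -44.7]
```

Call:
{"api": "apply_moves", "payload": {
  "commands": [
    [[0,-0.003,0.02],[0,0,0],255],
    [[0,-0.003,0.038],[0,0,0],255],
    [[0,-0.003,0.046],[0,0,0],255],
    [[0,-0.003,0.049],[0,0,0],255],
    [[0,-0.003,0.049],[0,0,0],255],
    [[0,-0.003,0.049],[0,0,0],255]
  ]
}}

```text
clock: 5.68
position: [0.4961, -0.0418, 0.0353]
tool_rot: [0.001, -0.658, 0.753, -0.0]
ft_force: [0.3, 0.5, -3.1]
gripper_width: 0.127
grip_force: 59.4
```

Both views put the pull 3 mm to the -y side of the board's centre line. I'll shift it over and lower it gently into contact.

Call:
{"api": "apply_moves", "payload": {
  "commands": [
    [[-0.003,0,0.0],[0,0,0],255],
    [[-0.003,0,0.001],[0,0,0],255],
    [[-0.003,0,0.002],[0,0,0],255],
    [[-0.003,0,0.002],[0,0,0],255]
  ]
}}

```text
clock: 6.18
position: [0.4959, -0.0389, 0.0326]
tool_rot: [-0.0, -0.658, 0.753, 0.0]
ft_force: [-0.4, -0.8, -3.0]
gripper_width: 0.132
grip_force: 59.5
```

Call:
{"api": "apply_moves", "payload": {
  "commands": [
    [[0,0,0.001],[0,0,0],255],
    [[0,0,0.001],[0,0,0],255],
    [[0,0,0.002],[0,0,0],255],
    [[0,0,0.002],[0,0,0],255]
  ]
}}

```text
clock: 6.68
position: [0.4962, -0.0389, 0.0319]
tool_rot: [0.0, -0.658, 0.753, -0.0]
ft_force: [-3.4, 1.1, 6.8]
gripper_width: 0.133
grip_force: 61.0
```

It's in contact with the board, pressing about 11 N. Now slide it along +x, which is tool -y.

Call:
{"api": "apply_moves", "payload": {
  "commands": [
    [[0,-0.005,0],[0,0,0],255],
    [[0,-0.01,0],[0,0,0],255],
    [[0,-0.015,0],[0,0,0],255],
    [[0,-0.02,0],[0,0,0],255],
    [[0,-0.024,0],[0,0,0],255],
    [[0,-0.028,0],[0,0,0],255],
    [[0,-0.032,0],[0,0,0],255],
    [[0,-0.036,0],[0,0,0],255]
  ]
}}

```text
clock: 7.68
position: [0.5277, -0.0444, 0.0319]
tool_rot: [-0.003, -0.658, 0.753, 0.002]
ft_force: [-10.4, 0.9, 11.8]
gripper_width: 0.128
grip_force: 61.8
```

```bash
python3 - <<'E'
from h import *
goal(onboard(.013,0,.032),172.3)
def crop(n,x,y,w,h,k):
    im=read_camera(n)[y:y+h,x:x+w,::-1];return cv2.resize(im,(w*k,h*k),interpolation=cv2.INTER_CUBIC)
cv2.imwrite("pics/s1.png",np.hstack([crop("scene",255,150,95,100,4),crop("top",300,150,100,100,4)]))
E
```

```text
shift mm [  2.  -22.6  -0.3] turn [ 0.45 -0.13 -0.07]
```

View pics/s1.png

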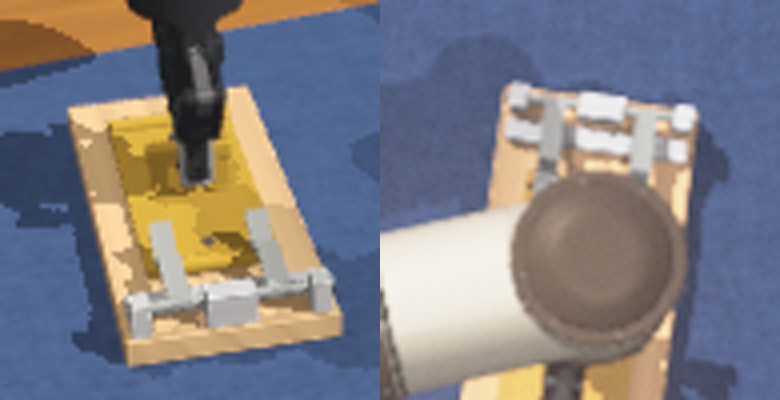

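The front bead, near scene (300,213), is now under the lips and the pull is straight. I'll keep going.

Call:
{"api": "apply_moves", "payload": {
  "commands": [
    [[0,-0.003,0],[0,0,0],255],
    [[0,-0.006,0],[0,0,0],255],
    [[0,-0.009,0],[0,0,0],255],
    [[0,-0.012,0],[0,0,0],255],
    [[0,-0.015,0],[0,0,0],255],
    [[0,-0.015,0],[0,0,0],255]
  ]
}}

```text
clock: 8.52
position: [0.5461, -0.046, 0.0319]
tool_rot: [-0.001, -0.658, 0.753, 0.0]
ft_force: [-4.7, -0.5, 9.6]
gripper_width: 0.128
grip_force: 61.3
```

Call:
{"api": "apply_moves", "payload": {
  "commands": [
    [[0,-0.001,0],[0,0,0],255],
    [[0,-0.002,0],[0,0,0],255],
    [[0,-0.003,0],[0,0,0],255],
    [[0,-0.004,0],[0,0,0],255],
    [[0,-0.004,0],[0,0,0],255]
  ]
}}

```text
clock: 9.15
position: [0.5489, -0.0465, 0.0319]
tool_rot: [-0.001, -0.658, 0.753, 0.001]
ft_force: [-8.0, 2.3, 11.1]
gripper_width: 0.127
grip_force: 61.6
```

Call:
{"api": "apply_moves", "payload": {
  "commands": [
    [[0,-0.001,0],[0,0,0],255],
    [[0,-0.002,0],[0,0,0],255],
    [[0,-0.002,0],[0,0,0],255]
  ]
}}

```text
clock: 9.52
position: [0.5489, -0.0465, 0.0319]
tool_rot: [-0.003, -0.658, 0.753, 0.002]
ft_force: [-12.1, 3.7, 15.7]
gripper_width: 0.129
grip_force: 62.2
```

Call:
{"api": "apply_moves", "payload": {
  "commands": [
    [[0,-0.0015,0],[0,0,0],255],
    [[0,-0.003,0],[0,0,0],255],
    [[0,-0.003,0],[0,0,0],255]
  ]
}}

```text
clock: 9.9
position: [0.5488, -0.0467, 0.0319]
tool_rot: [-0.005, -0.657, 0.753, 0.004]
ft_force: [-18.6, 8.6, 21.8]
gripper_width: 0.124
grip_force: 63.0
```

```bash
python3 - <<'E'
from h import *
def crop(n,x,y,w,h,k):
    im=read_camera(n)[y:y+h,x:x+w,::-1];return cv2.resize(im,(w*k,h*k),interpolation=cv2.INTER_CUBIC)
cv2.imwrite("pics/s2.png",np.hstack([crop("scene",270,180,75,75,6),crop("top",320,160,70,75,5)[:450] if 0 else cv2.resize(crop("top",325,160,55,75,1),(330,450),interpolation=cv2.INTER_CUBIC)]))
E
```

```text
(no output)
```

View pics/s2.png

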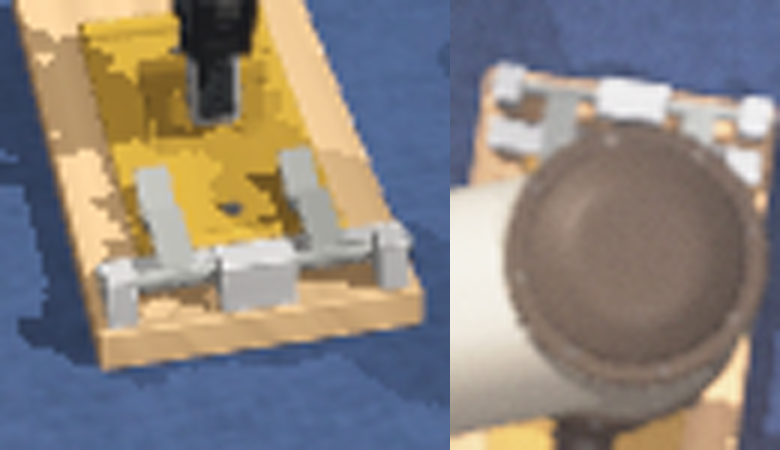

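The front bead is hidden beyond the clips, by the hinge bar at scene about (312,222). The push climbed to 18 N with no motion after an earlier drop at the snap, so the pull is at the stop. I'll ease the push, open and rise.

Call:
{"api": "apply_moves", "payload": {
  "commands": [
    [[0,0.002,0],[0,0,0],255],
    [[0,0.004,-0.001],[0,0,0],255],
    [[0,0.0045,-0.001],[0,0,0],255]
  ]
}}

```text
clock: 10.38
position: [0.5489, -0.0466, 0.0319]
tool_rot: [-0.002, -0.658, 0.753, 0.001]
ft_force: [-5.3, 0.1, 5.2]
gripper_width: 0.131
grip_force: 60.8
```

Call:
{"api": "apply_moves", "payload": {
  "commands": [
    [[0,0,0],[0,0,0],0],
    [[0,0,0],[0,0,0],0],
    [[0,0,0],[0,0,0],0],
    [[0,0,0],[0,0,0],0],
    [[0,0,0],[0,0,0],0],
    [[0,0,0],[0,0,0],0],
    [[0,0,-0.02],[0,0,0],0],
    [[0,0,-0.06],[0,0,0],0],
    [[0,0,-0.1],[0,0,0],0],
    [[0,0,-0.15],[0,0,0],0],
    [[0,0,-0.15],[0,0,0],0]
  ]
}}

```text
clock: 11.75
position: [0.5538, -0.0461, 0.1865]
tool_rot: [0.004, -0.658, 0.753, -0.003]
ft_force: [-0.6, 0.2, -0.6]
gripper_width: 0.998
grip_force: 0.0
```

Call:
{"api": "apply_moves", "payload": {
  "commands": [
    [[0.06,0.05,0],[0,0,0],0],
    [[0.12,0.07,0],[0,0,0],0],
    [[0.18,0.07,0],[0,0,0],0],
    [[0.24,0.07,0],[0,0,0],0],
    [[0.28,0.07,0],[0,0,0],0],
    [[0.28,0.07,0],[0,0,0],0],
    [[0.28,0.07,0],[0,0,0],0]
  ]
}}

```text
clock: 12.62
position: [0.4433, -0.314, 0.1809]
tool_rot: [-0.0, -0.657, 0.754, 0.001]
ft_force: [-0.9, -0.3, -0.4]
gripper_width: 1.002
grip_force: 0.0
```

```bash
python3 - <<'E'
from h import *
def crop(n,x,y,w,h,W,H):
    im=read_camera(n);cv2.imwrite(f"pics/{n}_end.png",im[:,:,::-1]);return cv2.resize(im[y:y+h,x:x+w,::-1],(W,H),interpolation=cv2.INTER_CUBIC)
cv2.imwrite("pics/e1.png",np.hstack([crop("scene",265,165,80,80,400,400),crop("top",310,160,80,120,400,600)[:400]]))
E
```

```text
(no output)
```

View pics/e1.png

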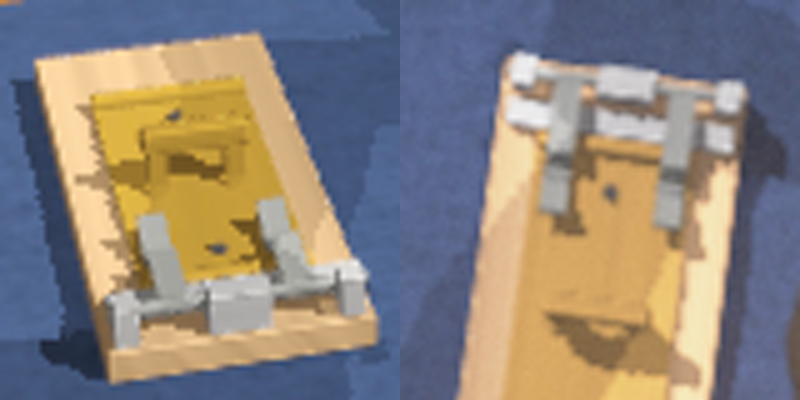

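The pull lies flat under both clips with its front bead at the stop, at top about (437,188). The lips are about 6 crop pixels (3 mm) higher than when empty, which fits 0.04 rather than 0.15. I'll check the pull's position numerically.

```bash
python3 - <<'E'
from h import *
o=-.4;b=np.radians(BY);R=np.array([[np.cos(b),np.sin(b)],[-np.sin(b),np.cos(b)]])
f=lambda X:((R@(np.array(X)[:2]-BOARD[:2]))*1000).round(1)
S=lambda x,y:(265+x/5+o,165+y/5+o);T=lambda x,y:(310+(x-400)/5+o,160+y/5+o)
t=tri(S(194,132),T(600,314));print("bar",f(t),t[2])
# rear bead outer edge, scene (z~.023 low): and stop/bead front in top
print("rear edge scene",f(onz("scene",S(92,95),.025)[0]),f(onz("scene",S(243,77),.025)[0]))
print("front bead ridge top",f(onz("top",T(615,147),.029)[0]),"stop face edge top",f(onz("top",T(625,137),.027)[0]))
d=lambda p:cv2.imread(p).astype(int)
a,e=d("pics/top0.png"),d("pics/top_end.png");print("iron change",np.abs(a-e)[175:252,178:226].mean())
# lip tips now
print("lips",tri(S(152,214),T(668,227)),tri(S(271,198),T(553,212)))
E
```

```text
bar [10.3 -0.1] 0.051029135250771
rear edge scene [-84.6 -40.1] [-83.7  43.3]
front bead ridge top [100.5   1.5] stop face edge top [106.8  -3.1]
iron change 4.673340548340549
lips [ 0.59357458 -0.08563462  0.0380844 ] [ 0.60125666 -0.0262441   0.03791825]
```

All the measurements fit a pull that is home: the bar and edges are within the 2 mm calibration, it stopped dead under 18 N, and the clips are down behind the bead. Handing in.

```bash
python3 -c "
from rig import *
print(hand_in())"
```

```text
the job is handed in; nothing more can be done
None
```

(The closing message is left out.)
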